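# Stack the two-tier sample stand and load its jars

## Task

Stack the sample stand: first seat the lower tray (large corner holes) fully down over the four posts, then the upper tray (small corner holes, two round wells) over the same posts, then stand the wide jar in the wide well and the narrow jar in the narrow well, upright. Set things down rather than dropping them, and leave the amber bottle and the steel weight where they stand.

Things in the scene. Friction and masses are not known exactly. Their poses are not given: they have to be found in the camera images.
- stand: Fixed dark steel plate 220 (x) x 124 (y) x 12 mm with four stepped steel posts at x +-90, y +-44 mm; origin: centre of underside. Post diameter, by height above origin: 28 mm to 22 mm (shoulder: lower tray's underside rests here), 18 mm to 67, tapering to 15 mm at 72 (shoulder for the upper tray's underside), 9 mm to 84, cone to 3 mm at the tip, 92. Trays fit either way round.
- lower_tray: Loose sheet-steel tray 220 (x) x 124 (y) x 5 mm, 0.26 kg; four 22 mm holes at x +-90, y +-44 mm; a lip along each long edge, top 15 mm above the underside; no wells. Origin: centre of underside. Black bar handle in the middle, over the centre of mass: 36 mm along x, 12 mm thick in y (grip across y), 26 to 40 mm above the origin, on two end stems.
- upper_tray: Loose sheet-steel tray 220 (x) x 124 (y) x 5 mm, 0.30 kg; four 13 mm holes at x +-90, y +-44 mm; two round wells made by raised rings, wide one at +x, narrow one at -x. Origin: centre of underside. Same black handle as the lower tray: 36 mm along x, 12 mm thick in y (grip across y), 26 to 40 mm above the origin.
- wide_well (a point): Centre of the wide well's floor on the upper tray (at +56 mm x, 5 mm above the tray's origin); axes as the tray. Ring inside diameter 62 mm, wall 3 mm thick, 8 mm high. The wide jar belongs here.
- narrow_well (a point): Centre of the narrow well's floor on the upper tray (at -56 mm x, 5 mm above the tray's origin); axes as the tray. Ring inside diameter 46 mm, wall 3 mm thick, 8 mm high. The narrow jar belongs here.
- wide_jar: White plastic sample jar with a black lid, 48 mm diameter, 70 mm tall, straight-sided, about 0.12 kg, standing on the bench. Origin: centre of its underside, z up.
- narrow_jar: White plastic sample jar with a black lid like the other but slimmer and taller: 32 mm diameter, 80 mm tall, about 0.07 kg, standing on the bench. Origin: centre of its underside, z up.
- amber_bottle: Bystander: amber bottle with a red cap, 56 mm diameter, 85 mm tall. Origin: centre of its underside. Leave it where it stands.
- check_weight: Bystander: polished steel balance weight with a knob, 44 mm diameter, 62 mm tall. Origin: centre of its underside. Leave it where it stands.

How it is judged:
By the outcome, as a careful person would: the job done as asked, in the order asked, and still so for the second after the job is handed in, with the robot touching nothing.
It also fails if it takes over 128 s, if anything falls off the work surface, if the arm or the gripper's body presses on something with over 40 N, if the wrist force passes 120 N, or if a joint passes its speed limit or range.

## Robot

A 6-joint arm with a two-finger parallel gripper is mounted at the origin on the work surface. World frame = base frame: x ahead of the robot, y to its left, z up, the work surface at z = 0. Lengths are in m, angles in rad, forces in N, time in s.
With the tool pointing down it reaches from about 0.35 to 0.775 m from the base axis. Payload 7.3 kg.
Tool frame: the origin (TCP) lies at the centre of the arm's flange, where the gripper is bolted on; the fingertips stand 178 mm ahead of it and the grasp point (between the pads) lies 159 mm ahead of it (tip_extent is the distance from the TCP to the fingertips, in m); z points along the fingers, y is the line along which they close (so a half turn about z gives the same grasp; the last joint's range is limited). The gripper opens to 92 mm and grips with 3 to 60 N. Pads are 19 mm wide; open, the fingers measure 130 mm over their backs; the gripper's body (75 mm by 190 mm) begins 47 mm behind the grasp point.
Start: joints at [1.043, 0.342, 1.524, -0, 1.275, -0.146], TCP at [0.196, 0.487, 0.405] pointing down, gripper open.
Joint ranges: [-2.53, 2.53], [-0.77, 2.02], [0.04, 2.7], [-1, 4.14], [0.28, 2.66], [-3.11, 3.11]. Speed limits (rad/s): [2.57, 2.57, 3.14, 3.14, 3.14, 3.14].

## Interface

Orientations are given as [roll, pitch, yaw] about the fixed x, y, z axes, in that order (R = Rz(yaw) Ry(pitch) Rx(roll)).
In Python, from cell import * gives the robot as it stands.
- The arm moves only by the tool arm_command, never from a script. Its arguments are lists of equal length, an entry for each row: "xyz": the shift along the world's x, y, z in mm, a list of three; "spin": the turn about the world's z in degrees. In form: {"xyz": [[tx, ty, tz], ...], "spin": [spin, ...]}. A call has 1 to 20 rows; each row shifts and turns the commanded pose from where the row before left it; what a row does not reach is not made up. A row lasts 1/10 s, in which the tool goes at most 50 mm and 8.59 degrees, less where a joint would pass 70% of its speed; a pose out of reach is approached as far as the arm can. A call with a gripper value outside its range is refused whole. "jaw" is the opening, from -1 (shut) to 1 (fully open), set as the call begins (left out, the last holds). The fingers move at their own pace and stop on an object; "squeeze" is the grip in N (left out, the last holds). Time passes only in rows, so rows that do not move let the fingers close. It gives the time, the measured TCP pose, the force, the opening and the grip force at its end, in the units of the state.
- observe(): the state, without advancing time (a new reading comes with each control period).
- read_camera(name): name is "side" or "top" or "wrist"; returns a dict with "img" (420x560x3 uint8, red, green, blue), "depth" (420x560 float32, m along the optical axis (not along the pixel's ray), 0 where there is no reading), "fx", "fy", "cx", "cy" (pixels), "world_from_camera" (4x4, takes a point from camera to world coordinates). Camera axes: x right, y up, looking along -z (the intrinsics and any distortion apply to the point x, -y, -z); pixel columns grow to the right and rows downward; lengths in m; the calibration is good to about 2 mm. The wrist camera is an equidistant fisheye: a pixel r from the principal point sees the ray r / f radians off the axis. A picture is of the moment at which its call begins.
- hand_in(): hands the job in; it is judged then, once.
The state is a dict: "time": time; "qpos": joint angles; "qvel": joint speeds; "joint_efforts": joint torques, N m; "tool_pos": TCP position; "tool_rot": TCP orientation; "contact_force": force on the tool from outside, world axes, zero at the start; "torque": the same for the moment, N m; "opening": finger opening in m; "grip_force": force on a finger pad.
Only numpy, scipy, OpenCV 4.12 (cv2) and the standard library are available. Lean on these libraries where they do the work, as an engineer would, in place of code of your own. Each camera call takes 0.05 s, during which the arm holds its last target. There are 200 camera calls.

## Working session

There is one attempt and no reset: what is moved stays moved. The work goes in short steps, Python scripts to look and compute and a tool call to move; the robot and the scene stay as the last step left them, time stands still between calls to the robot, and variables do not carry over. Pictures are saved under pics/ and viewed, at most 14 in all, crops included, and the job is handed in when it is done.

Besides the shell and the picture viewer there is one more tool, called after ">>>" as name(argument=value, ...), one argument or row to a line, values as JSON. arm_command: Moves the arm, as the interface text tells. Its arguments: {"type":"object","properties":{"xyz":{"type":"array","items":{"type":"array","items":{"type":"number"}}},"spin":{"type":"array","items":{"type":"number"}},"jaw":{"type":"number"},"squeeze":{"type":"number"}},"required":["xyz","spin"]}

```bash
mkdir -p pics; python3 - <<'E'
from cell import *
import cv2,numpy as np,pickle
s=observe();print(s)
for n in("top","side","wrist"):
    c=read_camera(n);pickle.dump(c,open(f"{n}0.pkl","wb"))
    cv2.imwrite(f"pics/{n}0.png",c["img"][:,:,::-1]);print(n,c["fx"],c["cx"],c["cy"],c["world_from_camera"].round(3).tolist(),{k for k in c})
E
```

```text
{'time': 0.0, 'qpos': array([ 1.04297283e+00,  3.42724937e-01,  1.52504188e+00, -1.92805055e-05,
        1.27538962e+00, -1.46009252e-01]), 'qvel': array([-6.04821961e-06, -6.48719545e-05,  1.67108765e-03, -9.41184096e-06,
        1.51713722e-03, -2.29809016e-05]), 'joint_efforts': array([-3.94507069e-04, -4.31224322e+01, -2.44219369e+01,  7.18078902e-02,
        5.58430958e-02, -1.11253182e-04]), 'tool_pos': array([0.19553178, 0.48707692, 0.40403492]), 'tool_rot': array([-3.14004282e+00, -2.09276352e-04,  2.75978387e+00]), 'contact_force': array([ 0.60221313, -0.63255628, -0.85172074]), 'torque': array([-0.00972756,  0.05199453,  0.023757  ]), 'grip_force': 0.0, 'opening': 0.09185022746613264}
top 507.6295838575391 279.4274511322313 214.43880470051448 [[0.005, 0.985, -0.171, 0.338], [-1.0, 0.005, -0.002, -0.008], [-0.001, 0.171, 0.985, 1.149], [0.0, 0.0, 0.0, 1.0]] {'fx', 'fy', 'img', 'world_from_camera', 'depth', 'cx', 'cy'}
side 470.7378603730967 285.64590992655064 202.92880364372127 [[0.696, -0.383, 0.607, 1.259], [0.718, 0.388, -0.578, -0.684], [-0.014, 0.838, 0.545, 0.699], [0.0, 0.0, 0.0, 1.0]] {'fx', 'fy', 'img', 'world_from_camera', 'depth', 'cx', 'cy'}
wrist 325.19226210127806 279.0187186157054 201.63981598626972 [[0.372, -0.898, -0.233, 0.133], [0.928, 0.36, 0.095, 0.511], [-0.001, -0.251, 0.968, 0.384], [0.0, 0.0, 0.0, 1.0]] {'fx', 'fy', 'img', 'world_from_camera', 'depth', 'cx', 'cy'}
```

View pics/top0.png

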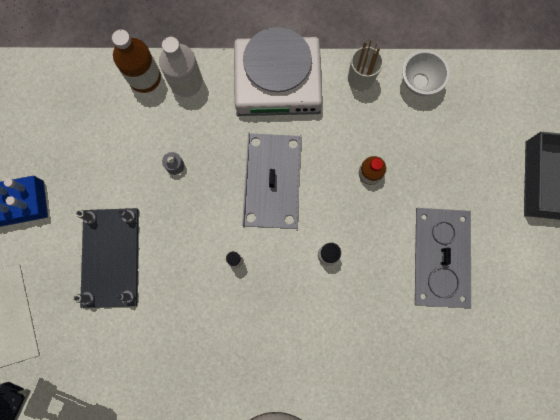

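View pics/side0.png

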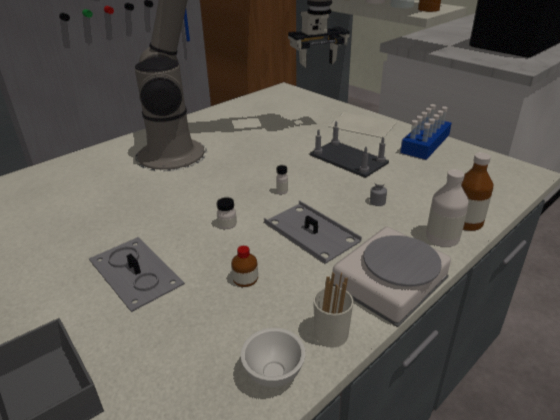

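The top view shows the stand at (110,258), the lower tray at (272,180), the upper tray at (443,258) with its wide ring toward the robot, the narrow jar at (233,259), the wide jar at (330,254), the weight at (173,162) and the bottle at (374,168). The side view shows the same things, none of them hidden.

```bash
cat > h.py <<'E'
import numpy as np,cv2,pickle
def cloud(c):
    d=c["depth"];v,u=np.mgrid[:d.shape[0],:d.shape[1]]
    P=np.stack([(u-c["cx"])/c["fx"]*d,-(v-c["cy"])/c["fy"]*d,-d],-1)
    T=c["world_from_camera"];return P@T[:3,:3].T+T[:3,3]
def onplane(c,u,v,z):
    T=c["world_from_camera"];r=T[:3,:3]@np.array([(u-c["cx"])/c["fx"],-(v-c["cy"])/c["fy"],-1]);return T[:3,3]+r*(z-T[2,3])/r[2]
def rect(p):
    (c,s,a)=cv2.minAreaRect((p[:,:2]*1000).astype(np.float32));return np.round(c,1),np.round(s,1),round(a,2)
E
python3 - <<'E'
from h import *
for n in("top","side"):
    c=pickle.load(open(n+"0.pkl","rb"));P=cloud(c);g=c["img"].astype(int);I=g.max(2)
    print(n,"table z",np.percentile(P[(abs(P[...,0]-.35)<.1)&(abs(P[...,1])<.05)][:,2],[10,50,90]).round(4))
    t=pickle.load(open("top0.pkl","rb"))
    for nm,(u,v),r in[("stand",(110,258),.14),("low",(272,180),.13),("up",(443,258),.13),("nj",(233,259),.04),("wj",(330,254),.045),("bot",(374,168),.05),("wt",(173,162),.04)]:
        q=onplane(t,u,v,.02)[:2]
        m=(np.hypot(*(np.moveaxis(P[...,:2],-1,0)-q[:,None,None]))<r)&(c["depth"]>0)
        p=P[m];z=p[:,2];b=I[m]
        print(nm,q.round(3),"zmax",np.percentile(z,[95,99,99.8]).round(4),end=" ")
        if nm in("low","up"):
            k=m&(P[...,2]<.022)&(P[...,2]>-.004)&(I<135); k=cv2.morphologyEx(k.astype(np.uint8),cv2.MORPH_OPEN,np.ones((3,3)))>0
            print("rect",rect(P[k]),"z",np.median(P[k][:,2]).round(4))
            h=p[(z>.028)&(b<60)];print("   handle",len(h),rect(h) if len(h)>3 else 0, np.median(h[:,2]).round(4) if len(h) else 0,h[:,:2].mean(0).round(4))
        elif nm=="stand":
            k=m&(P[...,2]<.022)&(P[...,2]>-.004)&(I<80);k=cv2.morphologyEx(k.astype(np.uint8),cv2.MORPH_OPEN,np.ones((3,3)))>0;print("rect",rect(P[k]),"z",np.median(P[k][:,2]).round(4))
            k=(m&(P[...,2]>.05)).astype(np.uint8);N,L,S,_=cv2.connectedComponentsWithStats(k)
            for i in range(1,N):
                x=P[L==i];
                if len(x)>3:print("   post",len(x),x.mean(0).round(4))
        else:
            x=p[z>np.percentile(z,99.8)-.012];print(len(x),rect(x),np.median(x[:,2]).round(4))
E
```

```text
top table z [-0.0017  0.0014  1.1488]
stand [0.433 0.37 ] zmax [0.0207 0.0708 0.087 ] rect (array([436. , 374.2]), array([219.1, 124.3]), 2.02) z 0.013
   post 59 [0.5259 0.3312 0.0708]
   post 21 [0.5236 0.4208 0.0846]
   post 41 [0.5224 0.4177 0.0632]
   post 35 [0.3485 0.3209 0.0644]
   post 46 [0.3447 0.4097 0.0636]
   post 19 [0.3485 0.3254 0.0849]
   post 25 [0.3451 0.414  0.0827]
low [0.613 0.011] zmax [0.0099 0.0207 0.0425] rect (array([616.4,  10. ]), array([126.1, 220.6]), 87.54) z 0.0058
   handle 87 (array([616.7,  11.8]), array([35.2, 11.3]), 0.17) 0.0408 [0.6153 0.0115]
up [ 0.437 -0.371] zmax [0.0098 0.0301 0.0418] rect (array([ 440.6, -375.1]), array([125.9, 221.4]), 87.06) z 0.0056
   handle 112 (array([ 440.6, -374.1]), array([13. , 34.8]), 86.61) 0.0392 [ 0.4405 -0.3737]
nj [0.433 0.096] zmax [0.0816 0.0835 0.0845] 160 (array([428.8,  91.8]), array([27.8, 27.6]), 89.91) 0.0807
wj [ 0.445 -0.119] zmax [0.0722 0.074  0.0755] 322 (array([ 443.4, -115.6]), array([40.9, 40.5]), 0.18) 0.0706
bot [ 0.643 -0.223] zmax [0.0846 0.0876 0.0905] 117 (array([ 635.2, -216. ]), ar
[... 576 characters left out ...]
]), array([36.6, 13. ]), 4.11) 0.0361 [0.622  0.0079]
up [ 0.437 -0.371] zmax [0.0106 0.0343 0.0404] rect (array([ 438.1, -376.5]), array([130.6, 234.5]), 85.82) z 0.0049
   handle 89 (array([ 444.1, -376.5]), array([35.7, 12.8]), 1.23) 0.0383 [ 0.4466 -0.3773]
nj [0.433 0.096] zmax [0.0793 0.0811 0.0819] 74 (array([432. ,  89.8]), array([28.2, 31.8]), 84.97) 0.0785
wj [ 0.445 -0.119] zmax [0.0701 0.0718 0.0725] 176 (array([ 445.2, -116.1]), array([41.9, 43.5]), 10.49) 0.0689
bot [ 0.643 -0.223] zmax [0.0824 0.0854 0.0862] 117 (array([ 637.2, -217.6]), array([24.6, 24.7]), 35.65) 0.0838
wt [0.655 0.239] zmax [0.0489 0.0609 0.0621] 24 (array([658.4, 229.3]), array([21.3, 10.6]), 34.28) 0.0577
```

>>> arm_command(
  xyz=[
    [15, -17, 0],
    [30, -34, 0],
    [30, -34, 0],
    [30, -34, 0],
    [30, -34, 0],
    [30, -34, 0],
    [30, -34, 0],
    [30, -34, 0],
    [30, -34, 0],
    [30, -34, 0],
    [30, -34, 0],
    [30, -34, 0],
    [30, -34, 0],
    [30, -34, -20],
    [17, -19, -20],
    [0, 0, 0],
    [0, 0, 0],
    [0, 0, 0],
  ],
  spin=[0, 1.4, 1.4, 1.4, 1.4, 1.4, 1.4, 1.4, 1.4, 1.4, 1.4, 1.4, 1.4, 1.4, 1.2, 0, 0, 0],
  jaw=0,
)

```text
time: 1.95
tool_pos: [0.6172, 0.0101, 0.3656]
tool_rot: [3.141, 0.001, 3.099]
contact_force: [-0.1, 0.8, 0.3]
opening: 0.0461
grip_force: 0.0
```

```bash
python3 - <<'E'
from cell import *
import cv2,pickle
c=read_camera("wrist");pickle.dump(c,open("w1.pkl","wb"));cv2.imwrite("pics/w1.png",c["img"][:,:,::-1])
print(observe()["tool_pos"],observe()["tool_rot"],observe()["opening"],c["world_from_camera"].round(4).tolist())
E
```

```text
[0.61716575 0.01035883 0.36594376] [3.14136507e+00 1.47574393e-03 3.09953960e+00] 0.04591007664400119 [[0.0423, -0.9668, -0.2522, 0.5497], [0.9991, 0.0411, 0.0099, 0.0121], [0.0008, -0.2524, 0.9676, 0.3452], [0.0, 0.0, 0.0, 1.0]]
```

View pics/w1.png

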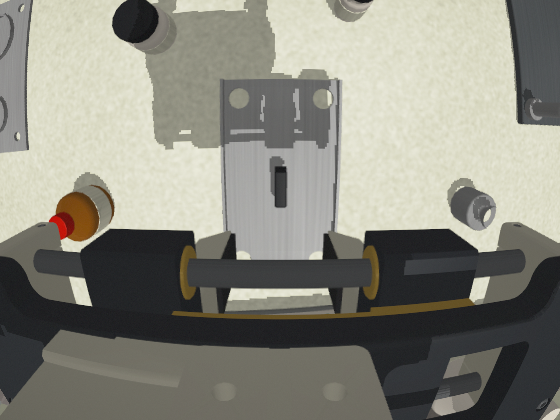

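The wrist view shows the lower tray with near-end holes at (239,98) and (322,98), its handle at (280,187), the wide jar at (140,20), the bottle at (80,215) and the weight at (473,207).

```bash
cat >> h.py <<'E'
def wray(c,u,v):
    x=np.asarray(u,float)-c["cx"];y=np.asarray(v,float)-c["cy"];r=np.hypot(x,y)+1e-9;t=np.tan(r/c["fx"])/r
    return np.stack([x*t,-y*t,-np.ones_like(x)],-1)   # per unit depth
def wcloud(c):
    d=c["depth"];v,u=np.mgrid[:d.shape[0],:d.shape[1]];T=c["world_from_camera"]
    return (wray(c,u,v)*d[...,None])@T[:3,:3].T+T[:3,3]
def wplane(c,u,v,z):
    T=c["world_from_camera"];r=wray(c,u,v)@T[:3,:3].T;return T[:3,3]+r*((z-T[2,3])/r[...,2])[...,None]
def planes(c,m,z):
    v,u=np.nonzero(m);return wplane(c,u,v,z)
E
python3 - <<'E'
from h import *
c=pickle.load(open("w1.pkl","rb"));P=wcloud(c);g=c["img"].astype(int);I=g.max(2)
b=np.zeros(I.shape,bool);b[150:225,255:305]=1
h=b&(I<60)&(P[...,2]>.03)
print("handle z",np.median(P[h][:,2]),rect(P[h]),rect(planes(c,h,.04)),h.sum())
m=b&(P[...,2]<.02);print("plate z",np.median(P[m][:,2]))
print("table z",np.median(P[100:200,360:420,2]))
for u,v in((239,98),(322,98)):
    w=np.zeros(I.shape,bool);w[v-13:v+14,u-13:u+14]=1
    w&=(P[...,2]<.0025)
    n,L,S,C=cv2.connectedComponentsWithStats(w.astype(np.uint8));
    for i in range(1,n):
        if S[i,4]>40: print("hole",C[i],S[i,4],wplane(c,*C[i],.004).round(4))
# tray edges at rows: left/right border of z>0.003 region
for v in (120,150,200,215):
    r=P[v];k=np.nonzero((r[:,2]>.0035)&(abs(r[:,1]-.01)<.09)&(r[:,2]<.02))[0];print(v,r[k.min()].round(4),r[k.max()].round(4))
E
```

```text
handle z 0.03932481050156872 (array([591.8,  11.6]), array([ 9.8, 84.2]), 87.57) (array([615.9,  10.5]), array([ 9.7, 35.4]), 87.59) 243
plate z 0.004582587180365694
table z -0.00030070530536494
hole [238.42727273  97.82121212] 330 [ 0.5255 -0.0288  0.004 ]
hole [322.54434251  98.34250765] 327 [0.5296 0.0586 0.004 ]
120 [ 0.5476 -0.0474  0.0155] [0.5527 0.0756 0.0138]
150 [ 0.5784 -0.0495  0.0147] [0.5837 0.0739 0.0137]
200 [ 0.6319 -0.0519  0.0128] [0.6368 0.0714 0.0143]
215 [ 0.6483 -0.0521  0.0138] [0.653  0.0702 0.0156]
```

>>> arm_command(
  xyz=[
    [0, 0, -20],
    [0, 0.5, -30],
    [0, 0, -30],
    [0, 0, -30],
    [0, 0, -30],
    [0, 0, -20],
    [0, 0, -10],
    [0, 0, -4],
    [0, 0, 0],
    [0, 0, 0],
  ],
  spin=[0, 0, 0, 0, 0, 0, 0, 0, 0, 0],
)

```text
time: 3.0
tool_pos: [0.618, 0.0099, 0.1922]
tool_rot: [-3.142, 0.002, 3.099]
contact_force: [-0.4, 0.5, 1.3]
opening: 0.0458
grip_force: 0.0
```

>>> arm_command(
  xyz=[
    [0, 0, 0],
    [0, 0, 0],
    [0, 0, 0],
    [0, 0, 0],
    [0, 0, 0],
    [0, 0, 0],
    [0, 0, 0],
  ],
  spin=[0, 0, 0, 0, 0, 0, 0],
  jaw=-1,
  squeeze=40,
)

```text
time: 3.7
tool_pos: [0.6176, 0.0099, 0.1909]
tool_rot: [3.141, 0.0, 3.098]
contact_force: [0.5, 0.9, 1.1]
opening: 0.0116
grip_force: 40.0
```

>>> arm_command(
  xyz=[
    [0, 0, 5],
    [0, 0, 15],
    [0, 0, 30],
    [0, 0, 40],
    [0, 0, 40],
    [-10, 15, 35],
    [-20, 35, 30],
    [-20, 35, 30],
    [-20, 35, 25],
    [-20, 35, 10],
    [-15, 25, 0],
    [-5, 10, 0],
    [0, 0, 0],
    [0, 0, 0],
    [0, 0, 0],
  ],
  spin=[0, 0, 0, 0, 0, 0, 1, 1, 1, 1, 0.6, 0, 0, 0, 0],
)

```text
time: 5.2
tool_pos: [0.5085, 0.1982, 0.4502]
tool_rot: [-3.141, -0.0, -3.106]
contact_force: [-0.1, -0.7, -2.3]
opening: 0.0117
grip_force: 40.0
```

```bash
python3 - <<'E'
from cell import *
import cv2,pickle
for n in("wrist",):
    c=read_camera(n);pickle.dump(c,open("w2.pkl","wb"));cv2.imwrite("pics/w2.png",c["img"][:,:,::-1])
print(observe()["tool_pos"],observe()["tool_rot"],observe()["contact_force"])
E
```

```text
[0.50848999 0.19822325 0.45013988] [-3.14121743e+00 -4.54288952e-04 -3.10632180e+00] [-0.65447554 -0.07177439 -1.66031435]
```

View pics/w2.png

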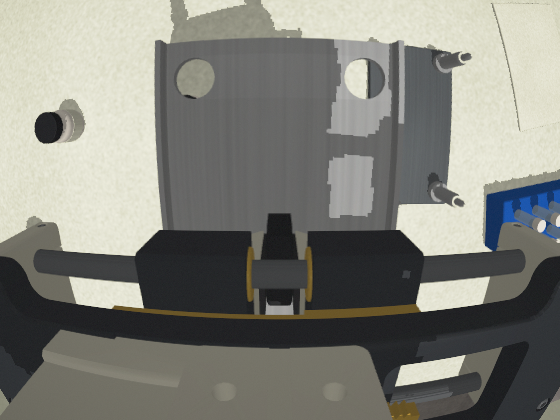

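The wrist view shows the held tray's holes at (195,78) and (364,78), and the two outer post tips at (468,57) and (461,203).

```bash
python3 - <<'E'
from h import *
c=pickle.load(open("w2.pkl","rb"));P=wcloud(c);I=c["img"].max(2).astype(int)
for (u0,u1,v0,v1) in((425,478,40,80),(420,475,165,215)):
    b=np.zeros(I.shape,bool);b[v0:v1,u0:u1]=1
    for lo,hi in((.075,.084),(.084,.1),(.03,.065)):
        m=b&(P[...,2]>lo)&(P[...,2]<hi)
        if m.sum(): print(lo,m.sum(),P[m].mean(0).round(4),P[m].max(0).round(4),end=" | ")
    print()
# post axis via vertical-line fit: mask pixels of post z>.03, print tips on plane .09
for u,v in((468,57),(461,203)):print("tip",wplane(c,np.array(u),np.array(v),.0905).round(4))
T=np.array([.5085,.1982]);
b=np.zeros(I.shape,bool);b[50:130,165:395]=1
print("tray z",np.median(P[b][:,2]))
for u,v in((195,78),(364,78)):
    zt=np.median(P[120:135,200:300,2]);m=np.zeros(I.shape,bool);m[v-24:v+25,u-24:u+25]=1;m&=P[...,2]<zt-.02
    n,L,S,C=cv2.connectedComponentsWithStats(m.astype(np.uint8));i=1+S[1:,4].argmax();uv=C[i]
    x,y,w,h=S[i,:4]; print("hole",C[i],(x,y,w,h),wplane(c,*C[i],zt).round(4),zt)
E
```

```text
0.075 30 [0.3463 0.4119 0.0796] [0.3498 0.4157 0.0838] | 0.084 33 [0.3456 0.4128 0.0874] [0.3494 0.4162 0.0918] | 0.03 179 [0.3475 0.4084 0.0484] [0.3545 0.417  0.0649] | 
0.075 25 [0.5233 0.4188 0.0803] [0.5282 0.4222 0.0838] | 0.084 35 [0.5238 0.4202 0.0873] [0.5278 0.424  0.092 ] | 0.03 180 [0.5221 0.4158 0.0484] [0.5326 0.4259 0.065 ] | 
tip [0.3481 0.4108 0.0905]
tip [0.5228 0.4179 0.0905]
tray z 0.26392764356872134
hole [195.14273431  78.43508169] (np.int32(176), np.int32(59), np.int32(39), np.int32(40)) [0.4202 0.1512 0.264 ] 0.2640391618039208
hole [362.95700774  78.51590714] (np.int32(344), np.int32(59), np.int32(39), np.int32(40)) [0.4172 0.2372 0.264 ] 0.2640391618039208
```

>>> arm_command(
  xyz=[
    [-5, 12, 0],
    [-10, 25, 0],
    [-12, 30, 0],
    [-12, 30, 0],
    [-12, 30, 0],
    [-12, 28, -10],
    [-6, 14, -25],
    [-2, 5, -35],
    [0, 0, -35],
    [0, 0, -25],
    [0, 0, -14],
    [0, 0, -5],
    [0, 0, 0],
    [0, 0, 0],
    [0, 0, 0],
  ],
  spin=[0, 0, 0, 0, 0, 0, 0, 0, 0, 0, 0, 0, 0, 0, 0],
)

```text
time: 6.75
tool_pos: [0.437, 0.3735, 0.3026]
tool_rot: [3.14, 0.002, -3.105]
contact_force: [-0.6, 0.9, -2.5]
opening: 0.0116
grip_force: 40.0
```

```bash
python3 - <<'E'
from cell import *
import cv2,pickle
c=read_camera("wrist");pickle.dump(c,open("w3.pkl","wb"))
cv2.imwrite("pics/w3.png",cv2.resize(c["img"][20:240,120:440,::-1],None,fx=2.5,fy=2.5,interpolation=cv2.INTER_CUBIC))
print(observe()["tool_pos"],observe()["tool_rot"],observe()["contact_force"])
E
```

```text
[0.43700054 0.37349572 0.30249943] [ 3.14046687e+00  1.70287441e-03 -3.10468825e+00] [ 0.18337372  0.8513718  -2.94937874]
```

View pics/w3.png

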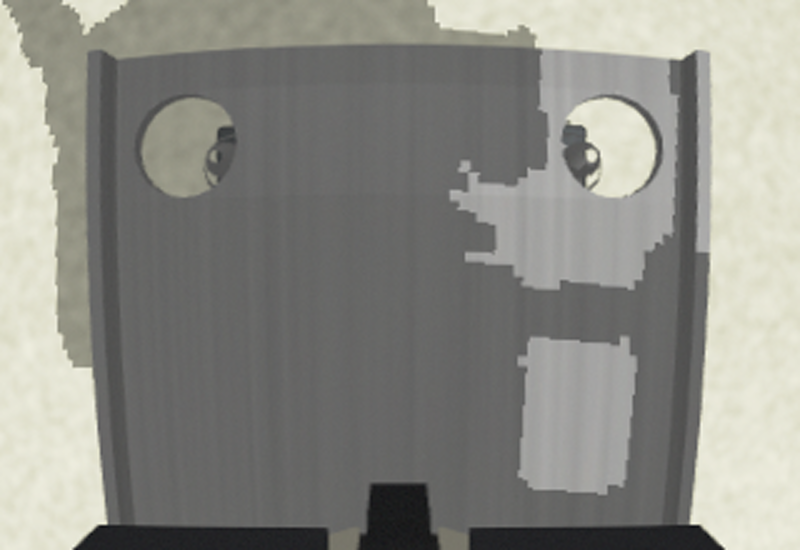

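The holes sit at crop (187,146) and (612,147), and the post tips show inside them at (219,155) and (588,157).

```bash
python3 - <<'E'
from h import *
c=pickle.load(open("w3.pkl","rb"));P=wcloud(c)
zt=np.median(P[120:140,200:300,2]);print("tray top z",zt)
f=lambda u,v,z:wplane(c,np.array(u/2.5+120-.3),np.array(v/2.5+20-.3),z)
H=[f(187,146,zt),f(612,147,zt)];T=[f(219,155,.0915),f(588,157,.0915)]
for x in H+T:print(x.round(4))
d=(T[0]+T[1]-H[0]-H[1])/2;print("shift",d[:2]*1000, "hole sep",np.linalg.norm(H[0]-H[1]),"tip sep",np.linalg.norm(T[0]-T[1]))
b=P[75:95,195:220];m=(b[...,2]<zt-.01)&(b[...,2]>.05);print(b[m].round(3)[:12])
E
```

```text
tray top z 0.11628505144620116
[0.3491 0.3264 0.1163]
[0.346  0.4135 0.1163]
[0.3484 0.3277 0.0915]
[0.3455 0.4142 0.0915]
shift [-0.60247017  1.02214242] hole sep 0.0872105433082291 tip sep 0.08656247324923319
[[0.341 0.322 0.067]
 [0.341 0.323 0.069]
 [0.342 0.324 0.07 ]
 [0.345 0.327 0.087]
 [0.345 0.327 0.085]
 [0.345 0.328 0.085]
 [0.345 0.328 0.085]
 [0.345 0.329 0.085]
 [0.345 0.325 0.085]
 [0.346 0.326 0.088]
 [0.346 0.327 0.088]
 [0.346 0.327 0.087]]
```

>>> arm_command(
  xyz=[
    [-0.5, 0.8, -6],
    [0, 0, -10],
    [0, 0, -10],
    [0, 0, -10],
    [0, 0, -10],
    [0, 0, -6],
    [0, 0, -4],
    [0, 0, 0],
    [0, 0, 0],
  ],
  spin=[0, 0, 0, 0, 0, 0, 0, 0, 0],
)

```text
time: 7.7
tool_pos: [0.4364, 0.3742, 0.2456]
tool_rot: [3.141, 0.0, -3.104]
contact_force: [0.5, -0.2, -1.9]
opening: 0.0119
grip_force: 40.0
```

>>> arm_command(
  xyz=[
    [0, 0, -6],
    [0, 0, -8],
    [0, 0, -8],
    [0, 0, -4],
    [0, 0, -2],
    [0, 0, 0],
    [0, 0, 0],
  ],
  spin=[0, 0, 0, 0, 0, 0, 0],
)

```text
time: 8.4
tool_pos: [0.4363, 0.3742, 0.2175]
tool_rot: [3.141, 0.0, -3.105]
contact_force: [0.5, -0.1, -2.1]
opening: 0.0118
grip_force: 40.0
```

>>> arm_command(
  xyz=[
    [0, 0, -1],
    [0, 0, -1],
    [0, 0, -1],
    [0, 0, -1],
    [0, 0, -0.5],
    [0, 0, 0],
    [0, 0, 0],
  ],
  spin=[0, 0, 0, 0, 0, 0, 0],
)

```text
time: 9.1
tool_pos: [0.4363, 0.3742, 0.2129]
tool_rot: [3.141, -0.0, -3.105]
contact_force: [-0.4, 0.0, -2.8]
opening: 0.0118
grip_force: 40.0
```

>>> arm_command(
  xyz=[
    [0, 0, -0.5],
    [0, 0, -0.5],
    [0, 0, -0.5],
    [0, 0, 0],
    [0, 0, 0],
  ],
  spin=[0, 0, 0, 0, 0],
)

```text
time: 9.6
tool_pos: [0.4362, 0.3741, 0.2128]
tool_rot: [3.141, 0.001, -3.104]
contact_force: [-3.6, -3.3, 9.6]
opening: 0.0117
grip_force: 40.0
```

>>> arm_command(
  xyz=[
    [0, 0, 0.7],
    [0, 0, 0],
    [0, 0, 0],
    [0, 0, 0],
    [0, 0, 0],
  ],
  spin=[0, 0, 0, 0, 0],
  jaw=0,
)

```text
time: 10.1
tool_pos: [0.4363, 0.3742, 0.212]
tool_rot: [3.142, -0.0, -3.105]
contact_force: [-0.6, -0.5, 0.5]
opening: 0.0443
grip_force: 0.0
```

>>> arm_command(
  xyz=[
    [0, 0, 10],
    [0, 0, 30],
    [0, 0, 40],
    [0, 0, 40],
    [0, 0, 40],
    [0, 0, 30],
    [0, 0, 10],
    [0, 0, 0],
    [0, 0, 0],
  ],
  spin=[0, 0, 0, 0, 0, 0, 0, 0, 0],
)

```text
time: 11.0
tool_pos: [0.436, 0.374, 0.4109]
tool_rot: [-3.141, -0.002, -3.104]
contact_force: [0.2, -0.5, -0.3]
opening: 0.0461
grip_force: 0.0
```

```bash
python3 - <<'E'
from cell import *
from h import *
c=read_camera("wrist");pickle.dump(c,open("w4.pkl","wb"))
cv2.imwrite("pics/w4.png",c["img"][:,:,::-1])
print(observe()["tool_pos"],observe()["tool_rot"],observe()["contact_force"])
E
```

```text
[0.43605611 0.37400403 0.41029967] [-3.13996344e+00 -2.86436515e-03 -3.10450499e+00] [-0.65285997  0.00842156 -0.62481026]
```

View pics/w4.png

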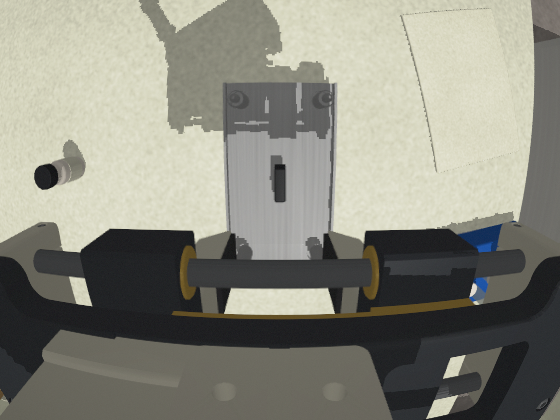

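The lower tray is on, with posts through its holes at (238,99) and (323,99) and two more just visible near (245,248) and (315,248).

```bash
python3 - <<'E'
from h import *
c=pickle.load(open("w4.pkl","rb"));P=wcloud(c)
for a in((110,125,235,325),(150,220,236,262),(150,220,295,322),(215,230,250,310)):print(np.median(P[a[0]:a[1],a[2]:a[3],2]).round(4))
for u in(238,323):
    b=P[80:120,u-18:u+18];m=(b[...,2]>.075)&(b[...,2]<.12);print("post",m.sum(),b[m].mean(0).round(4))
E
```

```text
0.0267
0.0266
0.0266
0.0265
post 69 [0.3493 0.3283 0.0853]
post 73 [0.3456 0.4138 0.0853]
```

>>> arm_command(
  xyz=[
    [0, -15, 0],
    [0, -35, 0],
    [0, -45, 0],
    [0, -45, 0],
    [0, -45, 0],
    [0, -45, 0],
    [0, -45, 0],
    [0, -45, 0],
    [0, -45, 0],
    [0, -45, 0],
    [0, -45, 0],
    [1, -45, 0],
    [1, -45, 0],
    [1, -45, 0],
    [1, -45, 0],
    [0, -40, -15],
    [0, -40, -15],
    [0, -25, -10],
    [0, -9, 0],
    [0, 0, 0],
  ],
  spin=[0, 0, 0, 0, 0, 0, 0, 0, 0, 0, 0, -1, -1, -1, -1, -1, 0, 0, 0, 0],
)

```text
time: 13.05
tool_pos: [0.4395, -0.3757, 0.3712]
tool_rot: [3.14, -0.002, 3.09]
contact_force: [-0.6, -0.2, -0.8]
opening: 0.046
grip_force: 0.0
```

>>> arm_command(
  xyz=[
    [0, 0, 0],
    [0, 0, 0],
  ],
  spin=[0, 0],
)

```text
time: 13.25
tool_pos: [0.4404, -0.3736, 0.3729]
tool_rot: [-3.141, 0.001, 3.093]
contact_force: [-0.8, -0.0, 0.2]
opening: 0.0462
grip_force: 0.0
```

```bash
python3 - <<'E'
from cell import *
from h import *
c=read_camera("wrist");pickle.dump(c,open("w5.pkl","wb"))
cv2.imwrite("pics/w5.png",c["img"][:,:,::-1])
print(observe()["tool_pos"],observe()["tool_rot"],observe()["contact_force"])
E
```

```text
[ 0.44052365 -0.37362863  0.37293941] [-3.14117662e+00  7.38120750e-04  3.09286710e+00] [-0.14859967  0.82547978  0.07156868]
```

View pics/w5.png

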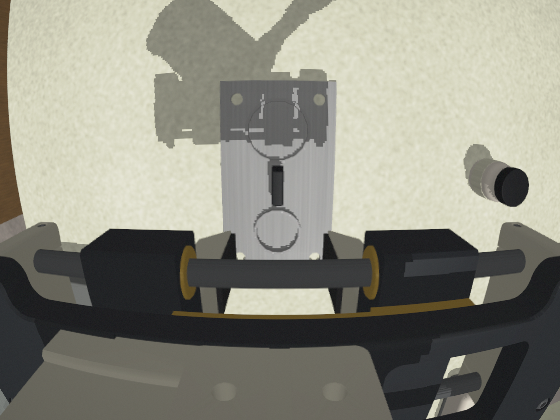

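The upper tray lies below the gripper, with holes at (237,100) and (319,100), handle at (277,187), the wide ring at (277,128) and the narrow ring at (277,229).

```bash
python3 - <<'E'
from h import *
c=pickle.load(open("w5.pkl","rb"));P=wcloud(c);I=c["img"].max(2).astype(int)
b=np.zeros(I.shape,bool);b[155:218,255:300]=1
h=b&(I<60)&(P[...,2]>.03);q=planes(c,h,.04);q=q
print("handle z",np.median(P[h][:,2]),rect(q),h.sum())
H=[]
for u,v in((237,100),(319,100)):
    w=np.zeros(I.shape,bool);w[v-9:v+10,u-9:u+10]=1;w&=(P[...,2]<.0025)
    n,L,S,C=cv2.connectedComponentsWithStats(w.astype(np.uint8));i=1+S[1:,4].argmax();H.append(wplane(c,*C[i],.004));print(C[i],S[i,4],H[-1].round(4))
d=H[1]-H[0];a=np.arctan2(-d[0],d[1]);m=(H[0]+H[1])/2+.09*np.array([np.cos(a),np.sin(a),0]);print(np.degrees(a),np.linalg.norm(d),m.round(4))
a=np.radians(-2.9);print(((H[0]+H[1])/2+.09*np.array([np.cos(a),np.sin(a),0])).round(4))
E
```

```text
handle z 0.03945848000678853 (array([ 438.6, -376.4]), array([ 9.9, 38.2]), 87.33) 321
[236.32173913  98.79130435] 115 [ 0.3488 -0.4153  0.004 ]
[319.05405405  98.97297297] 111 [ 0.3533 -0.3276  0.004 ]
-2.960910055964245 0.08780898058656494 [ 0.4409 -0.3761  0.004 ]
[ 0.4409 -0.376   0.004 ]
```

>>> arm_command(
  xyz=[
    [0, -2, -20],
    [0, 0, -30],
    [0, 0, -30],
    [0, 0, -30],
    [0, 0, -30],
    [0, 0, -20],
    [0, 0, -13],
    [0, 0, -6],
    [0, 0, -2],
    [0, 0, 0],
    [0, 0, 0],
  ],
  spin=[0, 0, 0, 0, 0, 0, 0, 0, 0, 0, 0],
)

```text
time: 14.4
tool_pos: [0.4406, -0.3771, 0.1922]
tool_rot: [-3.14, 0.001, 3.092]
contact_force: [0.4, -0.6, -0.7]
opening: 0.0457
grip_force: 0.0
```

>>> arm_command(
  xyz=[
    [0, 0, 0],
    [0, 0, 0],
    [0, 0, 0],
    [0, 0, 0],
    [0, 0, 0],
    [0, 0, 0],
    [0, 0, 0],
  ],
  spin=[0, 0, 0, 0, 0, 0, 0],
  jaw=-1,
  squeeze=40,
)

```text
time: 15.1
tool_pos: [0.4403, -0.3767, 0.1912]
tool_rot: [3.141, -0.0, 3.091]
contact_force: [-0.1, 0.7, 1.2]
opening: 0.0113
grip_force: 40.0
```

>>> arm_command(
  xyz=[
    [0, 0, 5],
    [0, 0, 15],
    [0, 0, 30],
    [0, 0, 40],
    [0, 0, 45],
    [0, 15, 35],
    [0, 35, 20],
    [0, 45, 0],
    [0, 45, 0],
    [0, 45, 0],
    [0, 45, 0],
    [0, 45, 0],
    [0, 45, 0],
    [0, 45, 0],
    [0, 45, 0],
    [0, 45, 0],
    [0, 45, 0],
    [0, 45, 0],
    [0, 45, 0],
    [0, 45, 0],
  ],
  spin=[0, 0, 0, 0, 0, 0, 0, 0, 0, 0, 0, 0, 0, 1, 1, 1, 1, 1, 0, 0],
)

```text
time: 17.1
tool_pos: [0.4398, 0.2599, 0.3812]
tool_rot: [-3.141, 0.0, -3.104]
contact_force: [1.1, -0.3, -2.7]
opening: 0.0117
grip_force: 40.0
```

>>> arm_command(
  xyz=[
    [-1, 40, 0],
    [-1, 38, 0],
    [-1, 25, -5],
    [0, 12, -20],
    [0, 0, -30],
    [0, 0, -18],
    [0, 0, -8],
    [0, 0, -3],
    [0, 0, 0],
    [0, 0, 0],
    [0, 0, 0],
  ],
  spin=[0, 0, 0, 0, 0, 0, 0, 0, 0, 0, 0],
)

```text
time: 18.2
tool_pos: [0.4375, 0.3732, 0.2982]
tool_rot: [3.14, 0.002, -3.105]
contact_force: [-0.2, 0.6, -3.2]
opening: 0.0114
grip_force: 40.0
```

```bash
python3 - <<'E'
from cell import *
from h import *
c=read_camera("wrist");pickle.dump(c,open("w6.pkl","wb"))
cv2.imwrite("pics/w6.png",cv2.resize(c["img"][20:240,120:440,::-1],None,fx=2.5,fy=2.5,interpolation=cv2.INTER_CUBIC))
print(observe()["tool_pos"],observe()["tool_rot"],observe()["contact_force"])
E
```

```text
[0.43747639 0.37317659 0.29808619] [ 3.14067205e+00  1.46602450e-03 -3.10465954e+00] [-0.06824159 -0.01715121 -2.99707015]
```

View pics/w6.png

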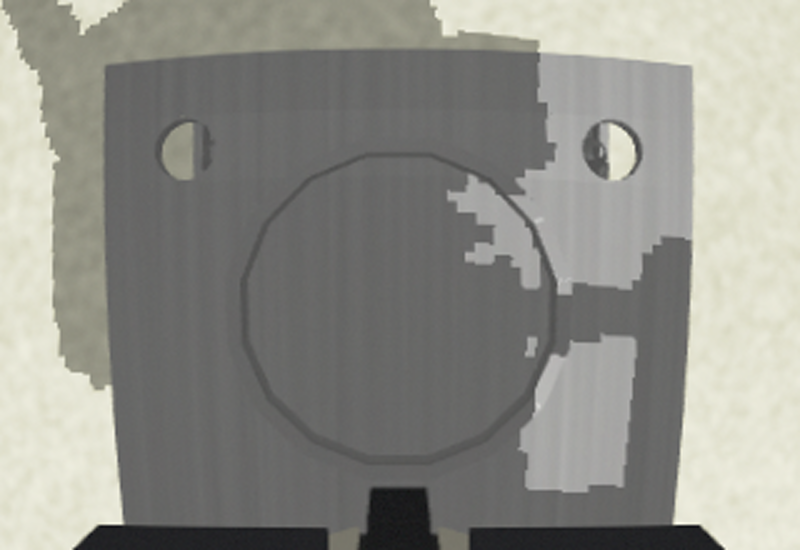

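The holes are at crop (187,150) and (612,150), with the post tips just showing inside: the right one near (599,157), the left one mostly hidden near (206,150).

```bash
python3 - <<'E'
from h import *
c=pickle.load(open("w6.pkl","rb"));P=wcloud(c)
zt=np.median(P[160:190,180:200,2]);print("tray top z",zt)
H=[]
for u,v in((195,80),(365,80)):
    w=np.zeros(P.shape[:2],bool);w[v-15:v+16,u-15:u+16]=1;w&=P[...,2]<zt-.008
    n,L,S,C=cv2.connectedComponentsWithStats(w.astype(np.uint8));i=1+S[1:,4].argmax();H.append(wplane(c,*C[i],zt-.002));print(C[i],S[i],H[-1].round(4))
    m=w&(P[...,2]>.07);print(" tip pts",m.sum(),P[m].mean(0).round(4), P[m][P[m][:,2]>.086].mean(0).round(4))
d=H[1]-H[0];print("angle",np.degrees(np.arctan2(-d[0],d[1])),"mid",(H[0]+H[1])/2)
E
```

```text
tray top z 0.11157102022328463
[194.89817232  79.91383812] [185  69  21  23 383] [0.3503 0.3256 0.1096]
 tip pts 19 [0.3487 0.3246 0.0872] [0.3487 0.325  0.0885]
[363.10263158  80.03421053] [353  69  21  23 380] [0.3471 0.413  0.1096]
 tip pts 85 [0.3452 0.415  0.0879] [0.3453 0.4146 0.0888]
angle 2.0991708598024306 mid [0.34866682 0.36932449 0.10957102]
```

>>> arm_command(
  xyz=[
    [-1.6, 1.7, 0],
    [0, 0, -4],
    [0, 0, -6],
    [0, 0, -6],
    [0, 0, -4],
    [0, 0, -2],
    [0, 0, 0],
    [0, 0, 0],
  ],
  spin=[0, 0, 0, 0, 0, 0, 0, 0],
)

```text
time: 19.05
tool_pos: [0.4358, 0.3749, 0.2752]
tool_rot: [3.141, 0.0, -3.105]
contact_force: [-0.7, 0.6, -2.5]
opening: 0.0117
grip_force: 40.0
```

```bash
python3 - <<'E'
from cell import *
from h import *
c=read_camera("wrist");pickle.dump(c,open("w7.pkl","wb"));P=wcloud(c)
im=c["img"][55:105,170:390,::-1];cv2.imwrite("pics/w7.png",cv2.resize(im,None,fx=3.6,fy=3.6,interpolation=cv2.INTER_CUBIC))
print(observe()["tool_pos"],observe()["contact_force"],np.median(P[160:190,180:200,2]))
E
```

```text
[0.4357878  0.37490705 0.27531966] [-0.44084841  0.49604168 -3.6644415 ] 0.08868866722616937
```

View pics/w7.png

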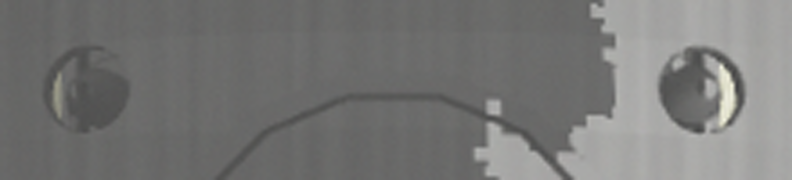

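Both near posts are in their holes, at (90,90) and (700,90), and sit symmetrically. There is no contact force, so I lower further.

>>> arm_command(
  xyz=[
    [0, 0, -2],
    [0, 0, -3],
    [0, 0, -3],
    [0, 0, -1.5],
    [0, 0, -1],
    [0, 0, -0.5],
    [0, 0, 0],
    [0, 0, 0],
  ],
  spin=[0, 0, 0, 0, 0, 0, 0, 0],
)

```text
time: 19.9
tool_pos: [0.4357, 0.3749, 0.2642]
tool_rot: [3.141, 0.0, -3.105]
contact_force: [-0.7, -0.2, -3.3]
opening: 0.0112
grip_force: 40.0
```

>>> arm_command(
  xyz=[
    [0, 0, -0.7],
    [0, 0, -0.7],
    [0, 0, -0.6],
    [0, 0, 0],
    [0, 0, 0],
  ],
  spin=[0, 0, 0, 0, 0],
)

```text
time: 20.4
tool_pos: [0.4357, 0.3748, 0.2631]
tool_rot: [3.141, 0.001, -3.104]
contact_force: [-2.4, -2.5, 4.8]
opening: 0.0116
grip_force: 40.0
```

Contact comes at the expected height (underside about 0.072). I release, rise and check.

>>> arm_command(
  xyz=[
    [0, 0, -0.4],
    [0, 0, 0.6],
    [0, 0, 0],
    [0, 0, 0],
    [0, 0, 0],
    [0, 0, 0],
  ],
  spin=[0, 0, 0, 0, 0, 0],
  jaw=0,
)

```text
time: 21.0
tool_pos: [0.4357, 0.3749, 0.2623]
tool_rot: [3.142, -0.0, -3.104]
contact_force: [0.1, 0.1, -0.1]
opening: 0.0458
grip_force: 0.0
```

>>> arm_command(
  xyz=[
    [0, 0, 10],
    [0, 0, 30],
    [0, 0, 40],
    [0, 0, 40],
    [0, 0, 30],
    [0, 0, 20],
    [0, 0, 0],
    [0, 0, 0],
  ],
  spin=[0, 0, 0, 0, 0, 0, 0, 0],
)

```text
time: 21.8
tool_pos: [0.4355, 0.3747, 0.4323]
tool_rot: [3.141, 0.0, -3.105]
contact_force: [0.2, -0.5, -1.3]
opening: 0.0461
grip_force: 0.0
```

```bash
python3 - <<'E'
from cell import *
from h import *
c=read_camera("wrist");pickle.dump(c,open("w8.pkl","wb"));P=wcloud(c)
cv2.imwrite("pics/w8.png",c["img"][:,:,::-1])
print(observe()["tool_pos"],observe()["tool_rot"],observe()["contact_force"])
E
```

```text
[0.43544153 0.37470588 0.43139611] [-3.14086980e+00 -1.40826151e-03 -3.10448634e+00] [ 0.79938118  0.31812845 -0.72706182]
```

View pics/w8.png

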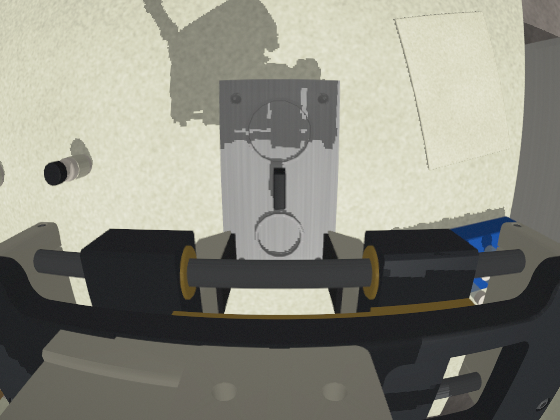

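The upper tray is on the stand, with post tips at (235,99) and (323,99), the wide ring at (280,131) and the narrow ring at (278,233).

```bash
python3 - <<'E'
from h import *
c=pickle.load(open("w8.pkl","rb"));P=wcloud(c)
for a in((85,95,250,305),(100,150,225,240),(100,150,318,332),(215,228,225,238),(215,228,318,330),(245,257,262,295)):print(np.median(P[a[0]:a[1],a[2]:a[3],2]).round(4),end=" ")
print()
Z=P[...,2]
for (u,v,R) in((280,131,36),(278,233,28)):
    b=np.zeros(Z.shape,bool);b[v-R:v+R,u-R:u+R]=1
    for z0 in(.0800,):
        m=b&(Z>z0)&(Z<.0875);vv,uu=np.nonzero(m);q=P[m]
        A=np.c_[2*q[:,:2],np.ones(len(q))];s=np.linalg.lstsq(A,(q[:,:2]**2).sum(1),rcond=None)[0]
        r=np.sqrt(s[2]+s[0]**2+s[1]**2);e=np.hypot(*(q[:,:2]-s[:2]).T)-r;k=abs(e)<.004;q=q[k]
        A=np.c_[2*q[:,:2],np.ones(len(q))];s=np.linalg.lstsq(A,(q[:,:2]**2).sum(1),rcond=None)[0]
        print("ring",len(q),s[:2].round(4),"r",np.sqrt(s[2]+s[0]**2+s[1]**2).round(4))
H=[]
for u in(235,323):
    b=P[85:115,u-14:u+14];m=(b[...,2]>.084)&(b[...,2]<.12);print("post",m.sum(),b[m].mean(0).round(4))
E
```

```text
0.0767 0.0766 0.0767 0.0765 0.0766 0.0771 
ring 695 [0.38   0.3722] r 0.0325
ring 514 [0.4915 0.3763] r 0.0246
post 51 [0.3489 0.3275 0.0874]
post 50 [0.3456 0.4143 0.0878]
```

>>> arm_command(
  xyz=[
    [0, -15, 0],
    [0, -35, 0],
    [0, -45, 0],
    [1, -45, 0],
    [1, -45, 0],
    [1, -45, 0],
    [1, -45, 0],
    [1, -45, -5],
    [1, -45, -15],
    [1, -45, -15],
    [1, -45, -15],
    [1, -25, -10],
    [0, -11, 0],
    [0, 0, 0],
    [0, 0, 0],
    [0, 0, 0],
  ],
  spin=[0, 0, 0, 0, 0, 0, 0, 0, 0, 0, 0, 0, 0, 0, 0, 0],
  jaw=0.74,
)

```text
time: 23.45
tool_pos: [0.4446, -0.115, 0.3728]
tool_rot: [3.141, 0.001, -3.103]
contact_force: [-1.0, 1.1, -0.4]
opening: 0.0797
grip_force: 0.0
```

```bash
python3 - <<'E'
from cell import *
from h import *
from scipy.optimize import least_squares
c=read_camera("wrist");P=wcloud(c);I=c["img"].max(2)
print(observe()["tool_pos"],observe()["tool_rot"])
def lid(P,q,zl,zh):
    m=(P[...,2]>zl)&(P[...,2]<zh)&(np.hypot(P[...,0]-q[0],P[...,1]-q[1])<.05);x=P[m];(a,r)=cv2.minEnclosingCircle((x[:,:2]*1000).astype(np.float32))
    print(m.sum(),"z",np.median(x[:,2]).round(4),"mean",x[:,:2].mean(0).round(4),"circle",np.round(a,1),round(r,1))
lid(P,(.4445,-.116),.064,.08)
lid(wcloud(pickle.load(open("w8.pkl","rb"))),(.4305,.091),.074,.09)
lid(wcloud(pickle.load(open("w4.pkl","rb"))),(.4305,.091),.074,.09)
E
```

```text
[ 0.44469038 -0.11497342  0.37278856] [-3.14155502e+00  7.29003372e-04 -3.10272604e+00]
1775 z 0.0695 mean [ 0.4429 -0.1171] circle [ 443.6 -117.1] 21.8
361 z 0.0793 mean [0.4287 0.0932] circle [429.8  92.6] 16.1
382 z 0.0793 mean [0.4291 0.0932] circle [429.7  91.7] 15.6
```

>>> arm_command(
  xyz=[
    [-1, -1.7, -20],
    [0, 0, -30],
    [0, 0, -35],
    [0, 0, -35],
    [0, 0, -25],
    [0, 0, -15],
    [0, 0, -7],
    [0, 0, -2],
    [0, 0, 0],
  ],
  spin=[0, 0, 0, 0, 0, 0, 0, 0, 0],
)

```text
time: 24.4
tool_pos: [0.444, -0.1176, 0.2039]
tool_rot: [-3.141, 0.001, -3.104]
contact_force: [0.8, 0.1, 0.7]
opening: 0.0797
grip_force: 0.0
```

>>> arm_command(
  xyz=[
    [0, 0, 0],
    [0, 0, 0],
    [0, 0, 0],
    [0, 0, 0],
    [0, 0, 0],
    [0, 0, 0],
    [0, 0, 0],
  ],
  spin=[0, 0, 0, 0, 0, 0, 0],
  jaw=-1,
  squeeze=20,
)

```text
time: 25.1
tool_pos: [0.4437, -0.1178, 0.2036]
tool_rot: [3.141, 0.0, -3.105]
contact_force: [-0.9, 1.2, 5.8]
opening: 0.0472
grip_force: 20.0
```

>>> arm_command(
  xyz=[
    [0, 0, 5],
    [0, 0, 20],
    [0, 0, 40],
    [0, 0, 45],
    [0, 15, 40],
    [-2, 35, 17],
    [-6, 45, 0],
    [-6, 45, 0],
    [-6, 45, 0],
    [-6, 45, 0],
    [-6, 45, 0],
    [-6, 45, 0],
    [-6, 45, 0],
    [-6, 45, 0],
    [-6, 40, 0],
    [-5, 27, 0],
    [-3, 13, -10],
    [0, 0, -15],
    [0, 0, 0],
    [0, 0, 0],
  ],
  spin=[0, 0, 0, 0, 0, 0, 0, 0, 0, 0, 0, 0, 0, 0, 0, 0, 0, 0, 0, 0],
)

```text
time: 27.1
tool_pos: [0.3798, 0.3715, 0.3449]
tool_rot: [-3.14, -0.001, -3.105]
contact_force: [0.2, -0.4, -1.6]
opening: 0.0474
grip_force: 20.0
```

>>> arm_command(
  xyz=[
    [0, 0.6, -10],
    [0, 0, -15],
    [0, 0, -15],
    [0, 0, -10],
    [0, 0, -5],
    [0, 0, -3],
    [0, 0, -1],
    [0, 0, -1],
    [0, 0, -1],
    [0, 0, 0],
    [0, 0, 0],
  ],
  spin=[0, 0, 0, 0, 0, 0, 0, 0, 0, 0, 0],
)

```text
time: 28.2
tool_pos: [0.3797, 0.3728, 0.2845]
tool_rot: [3.141, 0.0, -3.104]
contact_force: [0.2, 0.2, -1.4]
opening: 0.047
grip_force: 20.0
```

>>> arm_command(
  xyz=[
    [0, 0, -0.7],
    [0, 0, -0.7],
    [0, 0, -0.6],
    [0, 0, -0.5],
    [0, 0, 0],
    [0, 0, 0],
  ],
  spin=[0, 0, 0, 0, 0, 0],
)

```text
time: 28.8
tool_pos: [0.3797, 0.3728, 0.2818]
tool_rot: [3.141, 0.0, -3.105]
contact_force: [0.6, 0.6, -1.4]
opening: 0.0472
grip_force: 20.0
```

>>> arm_command(
  xyz=[
    [0, 0, -0.5],
    [0, 0, -0.5],
    [0, 0, -0.4],
    [0, 0, 0],
    [0, 0, 0],
  ],
  spin=[0, 0, 0, 0, 0],
)

```text
time: 29.3
tool_pos: [0.3797, 0.3727, 0.2806]
tool_rot: [3.141, 0.0, -3.105]
contact_force: [0.0, -0.6, 1.1]
opening: 0.0469
grip_force: 20.0
```

>>> arm_command(
  xyz=[
    [0, 0, 0],
    [0, 0, 0],
    [0, 0, 0],
    [0, 0, 0],
    [0, 0, 0],
    [0, 0, 0],
  ],
  spin=[0, 0, 0, 0, 0, 0],
  jaw=0.56,
)

```text
time: 29.9
tool_pos: [0.3797, 0.3728, 0.2804]
tool_rot: [3.141, -0.0, -3.105]
contact_force: [0.2, -0.3, 0.1]
opening: 0.0715
grip_force: 0.0
```

>>> arm_command(
  xyz=[
    [0, 0, 10],
    [0, 0, 30],
    [0, 0, 40],
    [0, 0, 20],
    [5, -20, 0],
    [6, -40, 0],
    [6, -45, 0],
    [6, -45, 0],
    [6, -45, 0],
    [6, -40, 0],
    [6, -25, 0],
    [5, -15, 0],
    [3.5, -6, 0],
    [0, 0, 0],
    [0, 0, 0],
    [0, 0, 0],
  ],
  spin=[0, 0, 0, 0, 0, 0, 0, 0, 0, 0, 0, 0, 0, 0, 0, 0],
  jaw=0.56,
)

```text
time: 31.5
tool_pos: [0.429, 0.0926, 0.3805]
tool_rot: [3.141, -0.0, -3.103]
contact_force: [-0.2, 1.1, 0.7]
opening: 0.0717
grip_force: 0.0
```

```bash
cat >> h.py <<'E'
def lid(P,q,zl,zh):
    m=(P[...,2]>zl)&(P[...,2]<zh)&(np.hypot(P[...,0]-q[0],P[...,1]-q[1])<.04);x=P[m];(a,r)=cv2.minEnclosingCircle((x[:,:2]*1000).astype(np.float32))
    print(m.sum(),"z",np.median(x[:,2]).round(4),"mean",x[:,:2].mean(0).round(4),"circle",np.round(a,1),round(r,1))
E
python3 - <<'E'
from cell import *
from h import *
c=read_camera("wrist");P=wcloud(c);print(observe()["tool_pos"])
lid(P,(.4305,.091),.074,.09)
s=cloud(read_camera("side"));lid(s,(.380,.3722),.135,.16)
t=cloud(read_camera("top"));lid(t,(.380,.3722),.135,.16)
E
```

```text
[0.4289543  0.09253547 0.38047573]
889 z 0.0795 mean [0.4285 0.0908] circle [429.4  90.9] 15.4
105 z 0.1456 mean [0.3855 0.3668] circle [384.  373.6] 26.5
423 z 0.1478 mean [0.3798 0.3705] circle [378.7 372.9] 22.8
```

>>> arm_command(
  xyz=[
    [0.3, -1.6, -20],
    [0, 0, -30],
    [0, 0, -35],
    [0, 0, -35],
    [0, 0, -25],
    [0, 0, -15],
    [0, 0, -8],
    [0, 0, -3],
    [0, 0, 0],
  ],
  spin=[0, 0, 0, 0, 0, 0, 0, 0, 0],
)

```text
time: 32.55
tool_pos: [0.4297, 0.0903, 0.2096]
tool_rot: [3.141, 0.0, -3.104]
contact_force: [-0.2, 1.1, 0.3]
opening: 0.0714
grip_force: 0.0
```

>>> arm_command(
  xyz=[
    [0, 0, 0],
    [0, 0, 0],
    [0, 0, 0],
    [0, 0, 0],
    [0, 0, 0],
    [0, 0, 0],
    [0, 0, 0],
  ],
  spin=[0, 0, 0, 0, 0, 0, 0],
  jaw=-1,
  squeeze=15,
)

```text
time: 33.25
tool_pos: [0.4295, 0.0901, 0.2095]
tool_rot: [3.141, 0.0, -3.105]
contact_force: [0.2, -0.1, 1.1]
opening: 0.0313
grip_force: 14.9
```

>>> arm_command(
  xyz=[
    [0, 0, 5],
    [0, 0, 20],
    [0, 0, 40],
    [0, 0, 45],
    [0, 0, 40],
    [4, 15, 25],
    [8, 35, 0],
    [10, 45, 0],
    [10, 45, 0],
    [10, 45, 0],
    [8, 40, 0],
    [7, 33, 0],
    [4, 19, 0],
    [1, 9, 0],
    [0, 0, -15],
    [0, 0, -25],
    [0, 0, -15],
    [0, 0, 0],
    [0, 0, 0],
  ],
  spin=[0, 0, 0, 0, 0, 0, 0, 0, 0, 0, 0, 0, 0, 0, 0, 0, 0, 0, 0],
)

```text
time: 35.15
tool_pos: [0.4916, 0.3757, 0.33]
tool_rot: [-3.142, -0.0, -3.105]
contact_force: [0.0, -0.1, 0.2]
opening: 0.0318
grip_force: 14.9
```

>>> arm_command(
  xyz=[
    [0, 0, -8],
    [0, 0, -12],
    [0, 0, -10],
    [0, 0, -5],
    [0, 0, -3],
    [0, 0, -1.5],
    [0, 0, -1],
    [0, 0, -1],
    [0, 0, -0.7],
    [0, 0, 0],
    [0, 0, 0],
  ],
  spin=[0, 0, 0, 0, 0, 0, 0, 0, 0, 0, 0],
)

```text
time: 36.25
tool_pos: [0.4915, 0.3762, 0.2874]
tool_rot: [3.141, 0.0, -3.105]
contact_force: [0.5, 0.3, -0.2]
opening: 0.0313
grip_force: 14.9
```

>>> arm_command(
  xyz=[
    [0, 0, -0.5],
    [0, 0, -0.5],
    [0, 0, -0.5],
    [0, 0, 0],
    [0, 0, 0],
  ],
  spin=[0, 0, 0, 0, 0],
)

```text
time: 36.75
tool_pos: [0.4916, 0.3762, 0.2864]
tool_rot: [3.141, 0.001, -3.104]
contact_force: [-1.5, -1.0, 6.4]
opening: 0.0313
grip_force: 14.9
```

Contact. I ease off slightly, release, rise and move clear.

>>> arm_command(
  xyz=[
    [0, 0, 0.4],
    [0, 0, 0],
    [0, 0, 0],
    [0, 0, 0],
    [0, 0, 0],
    [0, 0, 0],
  ],
  spin=[0, 0, 0, 0, 0, 0],
  jaw=0.3,
)

```text
time: 37.35
tool_pos: [0.4915, 0.3762, 0.286]
tool_rot: [3.142, -0.0, -3.105]
contact_force: [0.4, -0.6, 0.6]
opening: 0.0597
grip_force: 0.0
```

>>> arm_command(
  xyz=[
    [0, 0, 10],
    [0, 0, 30],
    [0, 0, 40],
    [0, 0, 40],
    [0, -20, 20],
    [0, -40, 0],
    [0, -45, 0],
    [0, -45, 0],
    [0, -45, 0],
    [0, -40, 0],
    [0, -20, 0],
    [0, 0, 0],
    [0, 0, 0],
  ],
  spin=[0, 0, 0, 0, 0, 0, 0, 0, 0, 0, 0, 0, 0],
)

```text
time: 38.65
tool_pos: [0.4915, 0.1212, 0.4268]
tool_rot: [3.141, 0.001, -3.106]
contact_force: [-0.4, 1.5, 0.3]
opening: 0.0595
grip_force: 0.0
```

```bash
python3 - <<'E'
from cell import *
from h import *
print(observe()["tool_pos"])
a=read_camera("side");b=read_camera("top");s=cloud(a);t=cloud(b)
for q,l,h in(((.380,.3722),.135,.16),((.4915,.3763),.145,.17),((.636,-.217),.075,.095),((.65,.231),.05,.07)):
    lid(s,q,l,h);lid(t,q,l,h)
cv2.imwrite("pics/end.png",cv2.vconcat([cv2.resize(a["img"][90:190,280:460,::-1],(540,300)),cv2.resize(b["img"][190:330,30:282,::-1],(540,300))]))
E
```

```text
[0.49148657 0.12118135 0.42683737]
107 z 0.1454 mean [0.3851 0.3665] circle [382.6 373.9] 25.2
416 z 0.1477 mean [0.3798 0.3706] circle [380.1 372.2] 21.9
68 z 0.155 mean [0.4961 0.372 ] circle [494.1 374.4] 15.5
205 z 0.1577 mean [0.4906 0.3752] circle [491.3 376.4] 15.1
116 z 0.0836 mean [ 0.6389 -0.2188] circle [ 636.6 -217.9] 14.1
125 z 0.0853 mean [ 0.6344 -0.2152] circle [ 634.7 -215.9] 13.3
24 z 0.0579 mean [0.6583 0.2299] circle [656.2 232.4] 10.7
0 z nan mean [nan nan] circle [0. 0.] 0.0
  return _methods._mean(a, axis=axis, dtype=dtype,
  ret = ret.dtype.type(ret / rcount)
h.py:22: RuntimeWarning: Mean of empty slice.
  print(m.sum(),"z",np.median(x[:,2]).round(4),"mean",x[:,:2].mean(0).round(4),"circle",np.round(a,1),round(r,1))
  ret = um.true_divide(
```

View pics/end.png

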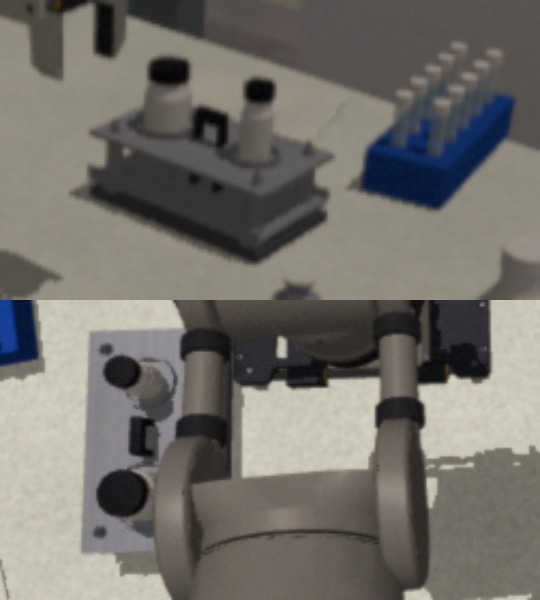

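The stack is complete: both jars stand upright in their wells, at (170,95) and (258,120) in the side view. The trays are level, the bottle and weight have not moved, and the arm is clear.

```bash
python3 -c "
from cell import *
print(hand_in())"
```

```text
the job is handed in; nothing more can be done
None
```

The job is handed in at about 39 s: both trays are seated on the posts in order, the wide and narrow jars stand upright in their wells, and the amber bottle and steel weight are where they were.

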